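Clamp the board in the jig with its thumbscrew

TASK

The pine board lies loose in the clamping jig, short of the end stop. First push its free end with the fingertips until the board butts fully against the stop. Then turn the winged thumbscrew on the bridge clockwise (seen from above), stroke after stroke with a fingertip against its wings, until it will turn no further and its pad presses firmly on the board; never lift the board, and leave the sanding block, the tape measure and the upright bolt where they stand.

Things in the scene. Friction and masses are not known exactly. Their poses are not given: they have to be found in the camera images.
- jig: Clamping jig, fixed. Origin: underside, at bench level, on the channel's centre line; x runs along the channel to the end stop, z up. Plywood base x -70..+90, y -50..+50, 12 mm thick. Two pine strips 12 mm high on it (x -15..+75, inner faces y = +-24.5 mm) guide the board. Pine end stop: face at x = +75 mm, top 38 mm above the bench. The screw's axis is at x = +45, y = 0.
- board_end_home (a point): Point on the jig where the middle of the board's free end face is when the board is fully home: jig x = -85 mm, y = 0, 26 mm above the bench (half the board's height). Axes as the jig's.
- bridge_top (a point): Middle of the top of the jig's dark steel bridge (jig x = 45 mm, 78 mm above the bench; axes as the jig's). The bridge is 26 mm along x and 89 mm along y; a collar 22 mm wide rises 5 mm above it. The thumbscrew stands upright through here.
- board: Loose pine board 160 x 45 x 28 mm, flat on the jig base (underside 12 mm, top 40 mm above the bench), its far end under the bridge. Origin: centre of its underside; its y axis runs along its length, the free end (+y, towards jig -x) is 80 mm from the origin. It starts 15 to 30 mm short of the stop; home, its origin is at jig x = -5 mm. About 90 g, slides freely.
- clamp_pad: Round steel pad, 24 mm wide, at the foot of the thumbscrew, under the bridge. Origin: centre of its underside, on the screw's axis. It does not turn; it goes down 6 mm for every full turn of the thumbscrew, and meets the board's top just before the screw comes to its stop.
- thumbscrew (a joint): Angle of the thumbscrew in rad; grows when turned clockwise seen from above (tightening). 0 is fully loose; the pad meets the board at 5.25 and the hard stop is at 5.40 (let go, it may ease back to 5.25). It starts between 0 and 1.4. It turns easily (about 0.03 N m, 1.5 N at the wings) and stays where it is left; it goes down as it turns.
- wings (a point): Point on the screw's vertical axis at mid-height of its two steel wings: 111 mm above the bench when loose, 106 mm when tight. The wings lie opposite each other along this point's x axis, 6 mm thick, rounded ends reaching 32 mm from the axis, from 9 mm below this point to 12 mm above it. Hub 18 mm in diameter. Nothing else near the wings is higher than 83 mm.
- wing_tip (a point): Point near the end of one wing, 31 mm from the screw's axis, at the height of point wings; it turns with the wing.
- sanding_block: Brown sanding block 65 x 105 x 36 mm standing loose on the bench, to be left alone. Origin: centre of its underside.
- tape_measure: Yellow tape measure 37 x 95 x 64 mm standing loose on the bench, to be left alone. Origin: on its underside.
- bolt: Steel bolt 67 mm long standing loose and upright on its head on the bench, to be left alone. Origin: centre of its underside.

How it is judged:
By the outcome, as a careful person would: the job done as asked, in the order asked, and still so for the second after the job is handed in, with the robot touching nothing.
It also fails if it takes over 72 s, if anything falls off the work surface, if the arm or the gripper's body presses on something with over 40 N, if the wrist force passes 120 N, or if a joint passes its speed limit or range.

ROBOT

A 7-joint arm with a two-finger parallel gripper is mounted at the origin on a cart in front of the work surface, level with it; the furniture and walls round the work are solid. World frame = base frame: x ahead of the robot, y to its left, z up, the work surface at z = 0. Lengths are in m, angles in rad, forces in N, time in s.
With the tool pointing down it reaches from about 0.4 to 0.85 m from the base axis. Payload 10.4 kg.
Tool frame: the origin (TCP) lies between the finger pads; the fingertips stand 22 mm ahead of it and the grasp point (between the pads) lies 3 mm ahead of it; z points along the fingers, y is the line along which they close (so a half turn about z gives the same grasp; the last joint's range is limited). The gripper opens to 85 mm and grips with 20 to 120 N. Pads are 22 mm wide; open, the fingers measure 114 mm over their backs; the gripper's body (76 mm by 85 mm) begins 54 mm behind the grasp point. The pads swing forward as they close: fully open they stand 13 mm farther back than shut.
Start: joints at [1.097, 0.332, -0.065, 1.46, 0.022, 1.35, -0.088], TCP at [0.272, -0.563, 0.232] pointing down, gripper open.
Joint ranges: [-2.6, 2.6], [-0.5, 2.12], [-1.47, 1.34], [0.16, 2.42], [-1.27, 4.41], [0.06, 2.06], [-2.6, 2.6]. Speed limits (rad/s): [2.22, 2.22, 2.79, 2.79, 3.14, 3.14, 3.14].

INTERFACE

Orientations are given as a unit quaternion [x, y, z, w].
In Python, from workcell import manip, camera, ticket, boxes_of, outline_of gives the robot as it stands.
- The arm moves only by the tool carry_out, never from a script. Its argument "deltas" is a list of rows, each a list of 5 numbers: the shift along the tool's x, y, z as a fraction of full scale, then the turn about the tool's z as a fraction of full scale, then the opening, from -1 (shut) to 1 (fully open), so that 0 is half open. In form: [[tx, ty, tz, spin, gripper], ...]. A call has 1 to 20 rows; each row is the pose to reach, as a shift and turn from the pose commanded when the call began, along the tool's axes at that moment; what a row does not reach only later rows make up. Full scale, the value 1, is 150 mm for a shift and 30 degrees for a turn. A row lasts 1/8 s, in which the tool goes at most 62.5 mm and 10.7 degrees, less where a joint would pass 70% of its speed; a pose out of reach is approached as far as the arm can. A call with a number of a shift or a turn outside -1 to 1 is refused whole. A call with a gripper value outside its range is refused whole. The fingers move at their own pace and stop on an object; "force" is the grip in N (left out, the last holds). Time passes only in rows, so rows that repeat a pose let the fingers close. It gives the time, the measured TCP pose, the force, the opening and the grip force at its end, in the units of the state.
- manip.get_obs(): the state, without advancing time (a new reading comes with each control period).
- camera(name): name is "side" or "top"; returns a dict with "img" (420x560x3 uint8, red, green, blue), "depth" (420x560 float32, m along the optical axis (not along the pixel's ray), 0 where there is no reading), "vertical_fov" (degrees; the focal length in pixels is half the picture's height over the tangent of half this angle, whatever the lens; pixels are square), "cx", "cy" (the principal point, pixels), "k1" (the pictures are not rectified: a ray, as slopes to the right and down, at radius r is drawn at 1 + k1 r^2 times it, then the intrinsics apply), "R" (3x3) and "t" (3): a world point X has camera coordinates R X + t. Camera axes: x right, y down, z forward; pixel columns grow to the right and rows downward; lengths in m; the calibration is good to about 2 mm. A picture is of the moment at which its call begins.
- ticket.hand_in(): hands the job in; it is judged then, once.
Trained networks look in a picture, given as the dict that the camera call returned (one of the last four; its "shot" number tells which), for a name from the list of things; names that differ only in an ending like _2 or _b are one class to them, and where a whole thing is asked for, a point or a joint stands for the part that bears it (a point fixed in the world has none). Each returns a list of dicts, best first, with "conf" (0 to 1); they miss things now and then, are a little off and sometimes report something else, mostly with a low value. They report only what shows in the picture. A call takes as long as a camera call.
- boxes_of(query, picture): "position" ([x, y, z] in m, in world coordinates, good to about 4 mm: the middle of the surface that is visible of it).
- outline_of(query, picture): "region" (420x560 bool, what is visible of it).
The state is a dict: "clock": time; "joint_pos": joint angles; "joint_velocities": joint speeds; "tau": joint torques, N m; "position": TCP position; "ee_rot": TCP orientation; "ft_force": force on the tool from outside, world axes, zero at the start; "torque": the same for the moment, N m; "grip_width": opening from 0.0 (shut) to 1.0 (fully open); "grasp_force": force on a finger pad.
Only numpy, scipy, OpenCV 4.12 (cv2) and the standard library are available. Lean on these libraries where they do the work, as an engineer would, in place of code of your own. Each camera call takes 0.05 s, during which the arm holds its last target. There are 200 camera calls.

## Working session

There is one attempt and no reset: what is moved stays moved. The work goes in short steps, Python scripts to look and compute and a tool call to move; the robot and the scene stay as the last step left them, time stands still between calls to the robot, and variables do not carry over. Pictures are saved under pics/ and viewed, at most 10 in all, crops included, and the job is handed in when it is done.

Besides the shell and the picture viewer there is one more tool, called after "Request:" as name(argument=value, ...) on one line, values as JSON. carry_out: Moves the arm, as the interface text tells. Its arguments: {"type":"object","properties":{"deltas":{"type":"array","items":{"type":"array","items":{"type":"number"}}},"force":{"type":"number"}},"required":["deltas"]}

```bash
mkdir -p pics; cat > h.py <<'E'
from workcell import manip, camera, ticket, boxes_of, outline_of
import numpy as np, cv2
from scipy.spatial.transform import Rotation as Ro
def cloud(p):
    H,W=p["depth"].shape; f=H/2/np.tan(np.radians(p["vertical_fov"])/2)
    K=np.array([[f,0,p["cx"]],[0,f,p["cy"]],[0,0,1.]])
    uv=np.stack(np.meshgrid(np.arange(W),np.arange(H)),-1).reshape(-1,1,2).astype(float)
    s=cv2.undistortPoints(uv,K,np.array([p["k1"],0,0,0,0.])).reshape(H,W,2)
    d=p["depth"][...,None]
    return (np.concatenate([s*d,d],-1)-p["t"])@np.asarray(p["R"])
def st():
    o=manip.get_obs(); print({k:np.round(o[k],3).tolist() for k in ("clock","position","ee_rot","ft_force","grip_width","joint_pos")}); return o
E
python3 - <<'E'
from h import *
st()
for n in ("top","side"):
    p=camera(n); cv2.imwrite(f"pics/{n}0.png",p["img"][...,::-1])
    for q in ("jig","board","thumbscrew","wing_tip","bridge_top","board_end_home","clamp_pad","sanding_block","tape_measure","bolt"):
        try: print(n,q,[(np.round(b["position"],3).tolist(),round(b["conf"],2)) for b in boxes_of(q,p)[:2]])
        except Exception as e: print(n,q,e)
E
```

```text
{'clock': 0.0, 'position': [0.272, -0.562, 0.232], 'ee_rot': [0.975, 0.223, -0.0, -0.001], 'ft_force': [0.036, 1.011, 0.449], 'grip_width': 0.995, 'joint_pos': [1.097, 0.333, -0.065, 1.461, 0.022, 1.35, -0.088]}
top jig [([0.526, -0.328, 0.028], 0.6)]
top board []
top thumbscrew [([0.526, -0.328, 0.026], 0.59), ([0.542, -0.336, 0.114], 0.43)]
top wing_tip [([0.539, -0.335, 0.118], 0.61)]
top bridge_top [([0.523, -0.33, 0.025], 0.93)]
top board_end_home [([0.523, -0.323, 0.022], 0.76), ([0.539, -0.336, 0.119], 0.64)]
top clamp_pad [([0.534, -0.338, 0.121], 0.46)]
top sanding_block [([0.369, -0.062, 0.032], 0.65)]
top tape_measure [([0.486, -0.062, 0.061], 0.68)]
top bolt [([0.535, -0.118, 0.029], 0.49)]
side jig [([0.534, -0.313, 0.024], 0.98)]
side board [([0.476, -0.275, 0.039], 0.94), ([0.536, -0.312, 0.028], 0.71)]
side thumbscrew [([0.54, -0.339, 0.109], 0.74)]
side wing_tip [([0.538, -0.333, 0.106], 0.73), ([0.534, -0.314, 0.023], 0.67)]
side bridge_top [([0.535, -0.312, 0.029], 0.61)]
side board_end_home [([0.537, -0.314, 0.024], 0.77)]
side clamp_pad [([0.54, -0.316, 0.026], 0.55), ([0.538, -0.335, 0.103], 0.5)]
side sanding_block [([0.365, -0.045, 0.041], 0.92), ([0.54, -0.333, 0.116], 0.58)]
side tape_measure [([0.485, -0.041, 0.046], 0.87), ([0.54, -0.336, 0.111], 0.38)]
side bolt [([0.534, -0.115, 0.037], 0.54)]
```

View pics/top0.png

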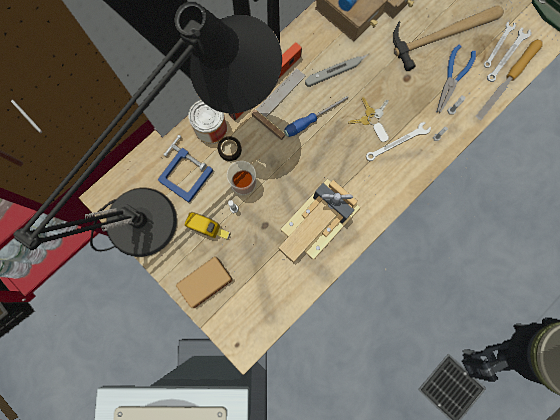

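View pics/side0.png

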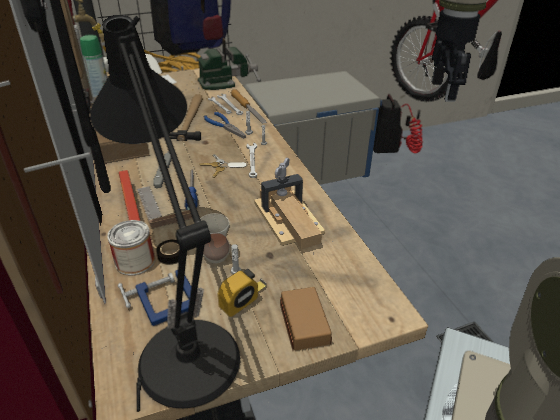

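The top picture shows the jig at about (320,220) with the screw at (337,198) and the board's free end at (293,245). The block, tape and bolt are well to the left, and the lamp is farther left. Next I fit the jig pose from depth.

```bash
python3 - <<'E'
from h import *
for n in ("top","side"):
    p=camera(n); C=cloud(p); P=C.reshape(-1,3); ok=(p["depth"]>0).ravel()
    s=np.array([.54,-.337])
    near=ok&(np.linalg.norm(P[:,:2]-s,axis=1)<.2)
    def sel(a,b,r=.2): return P[near&(P[:,2]>a)&(P[:,2]<b)&(np.linalg.norm(P[:,:2]-s,axis=1)<r)]
    for nm,a,b,r in (("base",.008,.016,.2),("board",.034,.046,.2),("bridge",.07,.0815,.08),("wings",.1,.13,.06)):
        q=sel(a,b,r)
        if len(q)<5: print(n,nm,len(q));continue
        rc=cv2.minAreaRect(q[:,:2].astype(np.float32)*1000)
        print(n,nm,len(q),np.round(q.mean(0),4),"rect",np.round(rc[0],1),np.round(rc[1],1),round(rc[2],1))
    if n=="top": cv2.imwrite("pics/c1.png",cv2.resize(p["img"][160:270,260:390,::-1],None,fx=6,fy=5.4,interpolation=cv2.INTER_CUBIC)) 
    else: cv2.imwrite("pics/c2.png",cv2.resize(p["img"][145:255,240:340,::-1],None,fx=5,fy=5,interpolation=cv2.INTER_CUBIC))
E
```

```text
top base 937 [ 0.5095 -0.3125  0.0132] rect [ 572.7 -323.4] [246.3 298.3] 76.9
top board 1691 [ 0.5014 -0.2832  0.0413] rect [ 559.4 -259.4] [217.6 199.6] 38.8
top bridge 358 [ 0.5389 -0.3415  0.0787] rect [ 541.6 -340.2] [88.8 26.7] 47.9
top wings 172 [ 0.5403 -0.3392  0.1177] rect [ 540.2 -339.7] [62.3 13.2] 86.8
side base 656 [ 0.5081 -0.281   0.0118] rect [ 562.2 -268.2] [267.7 209.8] 32.6
side board 1174 [ 0.488  -0.2826  0.0394] rect [ 549.2 -254.5] [209.5 187.6] 38.3
side bridge 355 [ 0.5385 -0.3333  0.0764] rect [ 539. -337.] [88.8 29.7] 48.0
side wings 150 [ 0.5379 -0.333   0.1135] rect [ 539.1 -338.6] [14. 66.] 6.3
```

View pics/c1.png

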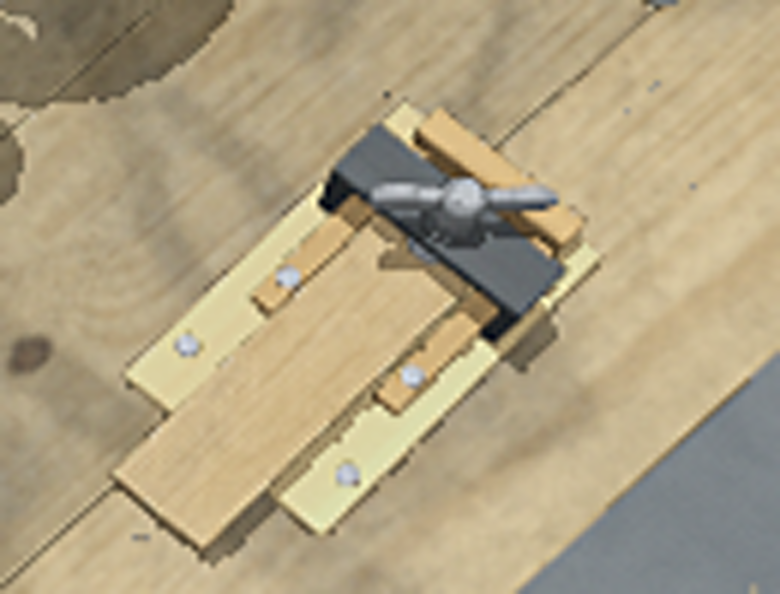

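View pics/c2.png

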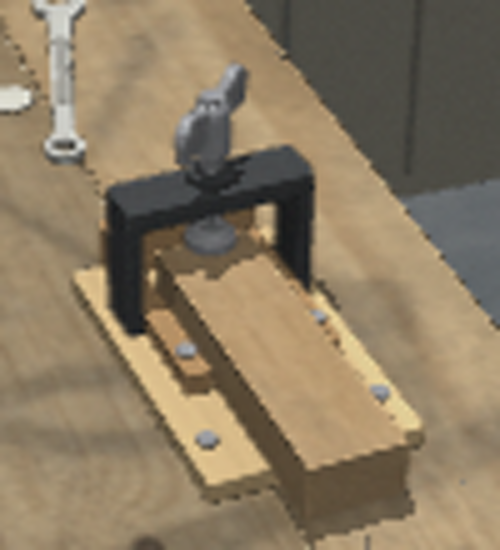

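Both cameras agree on the bridge centre, about (0.540, -0.3385), with jig x pointing at -42°. I'll close the gripper, spin -22° so that tool y lies along jig x, and head for a point behind the board's free end.

Request:
carry_out(deltas=[[0.15,-0.15,0,-0.15,-1],[0.33,-0.33,0,-0.35,-1],[0.52,-0.52,0,-0.55,-1],[0.7,-0.7,0,-0.73,-1],[0.88,-0.88,0,-0.73,-1],[0.88,-0.88,0,-0.73,-1],[0.88,-0.88,0,-0.73,-1]])

```text
clock: 2.08
position: [0.3333, -0.3869, 0.2325]
ee_rot: [0.915, 0.404, -0.0, 0.0]
ft_force: [0.4, -0.2, 0.6]
grip_width: 0.002
grasp_force: 0.0
```

```bash
cat >> h.py <<'E'
A=np.array([.540,-.3385]); ang=np.radians(-42); jx=np.array([np.cos(ang),np.sin(ang)]); jy=np.array([-jx[1],jx[0]])
def jig(p): d=np.asarray(p)[:2]-A; return np.array([d@jx+.045,d@jy])
def go(x,y,z):
    "deltas in tool axes (fractions) to jig x,y and world z (m)"
    o=st(); R=Ro.from_quat(o["ee_rot"]).as_matrix(); w=A+(x-.045)*jx+y*jy
    d=R.T@(np.r_[w,z]-o["position"]); print("jig now",np.round(jig(o["position"]),4),"tool x ang",np.degrees(np.arctan2(R[1,0],R[0,0])).round(1),"tool z",R[:,2].round(3),"delta/0.15",np.round(d/.15,3))
E
python3 -c "
from h import *
go(-.15,0,.12)
p=camera('top');C=cloud(p);m=max(boxes_of('board',p),key=lambda b:b['conf'],default=None);print(m)
P=C[(p['depth']>0)&(C[...,2]>.036)&(C[...,2]<.046)];J=np.array([jig(q) for q in P]);J=J[(abs(J[:,1])<.015)&(J[:,0]<.02)&(J[:,0]>-.16)];print('free end x',np.percentile(J[:,0],[0,1,2]))"
```

```text
{'clock': 2.075, 'position': [0.333, -0.387, 0.232], 'ee_rot': [0.915, 0.404, -0.0, 0.0], 'ft_force': [0.354, -0.213, 0.632], 'grip_width': 0.002, 'joint_pos': [0.977, 0.092, -0.219, 1.75, 0.021, 1.302, 0.015]}
jig now [-0.0762 -0.1743] tool x ang 47.7 tool z [ 0.    -0.001 -1.   ] delta/0.15 [ 1.159 -0.498  0.749]
{'position': [0.4791, -0.2825, 0.0416], 'conf': 0.68}
free end x [-0.1030277  -0.10219109 -0.10093299]
```

Request:
carry_out(deltas=[[0.33,-0.17,0.1,0,-1],[0.66,-0.33,0.3,0,-1],[1,-0.5,0.5,0,-1],[1,-0.5,0.75,0,-1],[1,-0.5,0.75,0,-1],[1,-0.5,0.75,0,-1]])

```text
clock: 2.92
position: [0.3794, -0.2261, 0.121]
ee_rot: [0.915, 0.404, 0.0, 0.0]
ft_force: [0.1, -0.2, 0.8]
grip_width: 0.001
grasp_force: 0.0
```

```bash
python3 -c "
from h import *
go(-.15,0,.044);go(-.085,0,.044)"
```

```text
{'clock': 2.925, 'position': [0.379, -0.226, 0.121], 'ee_rot': [0.915, 0.404, 0.0, 0.0], 'ft_force': [0.11, -0.226, 0.838], 'grip_width': 0.001, 'joint_pos': [0.813, 0.051, -0.385, 2.042, 0.022, 1.052, -0.322]}
jig now [-0.1496 -0.024 ] tool x ang 47.6 tool z [ 0.001 -0.    -1.   ] delta/0.15 [ 0.16  -0.004  0.513]
{'clock': 2.925, 'position': [0.379, -0.226, 0.121], 'ee_rot': [0.915, 0.404, 0.0, 0.0], 'ft_force': [0.11, -0.226, 0.838], 'grip_width': 0.001, 'joint_pos': [0.813, 0.051, -0.385, 2.042, 0.022, 1.052, -0.322]}
jig now [-0.1496 -0.024 ] tool x ang 47.6 tool z [ 0.001 -0.    -1.   ] delta/0.15 [0.162 0.429 0.514]
```

Request:
carry_out(deltas=[[0.16,0,0.2,0,-1],[0.16,0,0.4,0,-1],[0.16,0,0.51,0,-1],[0.16,0,0.51,0,-1],[0.16,0.06,0.51,0,-1],[0.16,0.1,0.51,0,-1],[0.16,0.13,0.51,0,-1],[0.16,0.16,0.51,0,-1],[0.16,0.19,0.51,0,-1],[0.16,0.22,0.51,0,-1],[0.16,0.24,0.51,0,-1],[0.16,0.26,0.51,0,-1],[0.16,0.26,0.51,0,-1]])

```text
clock: 4.55
position: [0.4242, -0.2334, 0.0433]
ee_rot: [0.915, 0.405, 0.0, 0.0]
ft_force: [-0.2, -0.6, -0.3]
grip_width: 0.003
grasp_force: 0.0
```

```bash
python3 -c "
from h import *
go(-.085,0,.044)"
```

```text
{'clock': 4.55, 'position': [0.424, -0.233, 0.043], 'ee_rot': [0.915, 0.405, 0.0, 0.0], 'ft_force': [-0.177, -0.591, -0.309], 'grip_width': 0.003, 'joint_pos': [0.763, 0.257, -0.388, 2.006, 0.123, 0.9, -0.428]}
jig now [-0.1114  0.0006] tool x ang 47.7 tool z [ 0.  0. -1.] delta/0.15 [-0.003  0.176 -0.005]
```

Now at jig x -111. I'll push on in small steps until the force rises.

Request:
carry_out(deltas=[[0,0.02,0,0,-1],[0,0.035,0,0,-1],[0,0.05,0,0,-1],[0,0.06,0,0,-1],[0,0.07,0,0,-1],[0,0.08,0,0,-1],[0,0.08,0,0,-1]])

```text
clock: 5.42
position: [0.433, -0.2414, 0.0433]
ee_rot: [0.915, 0.405, 0.0, 0.0]
ft_force: [-0.9, -0.6, 0.1]
grip_width: -0.002
grasp_force: 0.0
```

Request:
carry_out(deltas=[[0,0.01,0,0,-1],[0,0.02,0,0,-1],[0,0.03,0,0,-1],[0,0.03,0,0,-1]])

```text
clock: 5.92
position: [0.4363, -0.2445, 0.0433]
ee_rot: [0.915, 0.405, 0.0, 0.0]
ft_force: [0.2, 0.8, -0.3]
grip_width: 0.001
grasp_force: 0.0
```

```bash
python3 -c "
from h import *
go(-.085,0,.044)
for n in ('top','side'):
  p=camera(n);C=cloud(p)
  P=C[(p['depth']>0)&(C[...,2]>.034)&(C[...,2]<.046)];J=np.array([jig(q) for q in P]);J=J[(abs(J[:,1])<.02)&(J[:,0]<.02)&(J[:,0]>-.16)];print('free end x',np.percentile(J[:,0],[0,1,2]))
"
```

```text
{'clock': 5.925, 'position': [0.436, -0.244, 0.043], 'ee_rot': [0.915, 0.405, 0.0, 0.0], 'ft_force': [0.155, 0.776, -0.318], 'grip_width': 0.001, 'joint_pos': [0.761, 0.288, -0.381, 1.967, 0.134, 0.911, -0.425]}
jig now [-0.095   0.0005] tool x ang 47.7 tool z [ 0. -0. -1.] delta/0.15 [-0.003  0.066 -0.005]Traceback (most recent call last):
  File "<string>", line 6, in <module>
    P=C[(p['depth']>0)&(C[...,2]>.034)&(C[...,2]<.046)];J=np.array([jig(q) for q in P]);J=J[(abs(J[:,1])<.02)&(J[:,0]<.02)&(J[:,0]>-.16)];print('free end x',np.percentile(J[:,0],[0,1,2]))
                                                                                                                                                             ~~~~~~~~~~~~~^^^^^^^^^^^^^^^^
    return _quantile_unchecked(
        a, q, axis, out, overwrite_input, method, keepdims, weights)
    return _ureduce(a,
                    func=_quantile_ureduce_func,
    ...<5 lines>...
                    overwrite_input=overwrite_input,
                    method=method)
    r = func(a, **kwargs)
    result = _quantile(arr,
                       quantiles=q,
    ...<2 lines>...
                       out=out,
                       weights=wgt)
    slices_having_nans = np.isnan(arr[-1, ...])
                                  ~~~^^^^^^^^^
IndexError: index -1 is out of bounds for axis 0 with size 0
```

Request:
carry_out(deltas=[[0,0.01,0,0,-1],[0,0.02,0,0,-1],[0,0.025,0,0,-1],[0,0.025,0,0,-1]])

```text
clock: 6.48
position: [0.4391, -0.247, 0.0433]
ee_rot: [0.914, 0.405, 0.0, 0.0]
ft_force: [1.2, 0.7, 0.4]
grip_width: 0.002
grasp_force: 0.0
```

```bash
python3 -c "
from h import *
go(-.085,0,.044)
p=camera('side');cv2.imwrite('pics/s2.png',cv2.resize(p['img'][130:270,200:380,::-1],None,fx=4,fy=4))
"
```

```text
{'clock': 6.475, 'position': [0.439, -0.247, 0.043], 'ee_rot': [0.914, 0.405, 0.0, 0.0], 'ft_force': [1.186, 0.659, 0.406], 'grip_width': 0.002, 'joint_pos': [0.761, 0.294, -0.379, 1.958, 0.136, 0.913, -0.424]}
jig now [-0.0913  0.0005] tool x ang 47.7 tool z [ 0. -0. -1.] delta/0.15 [-0.003  0.042 -0.005]
```

View pics/s2.png

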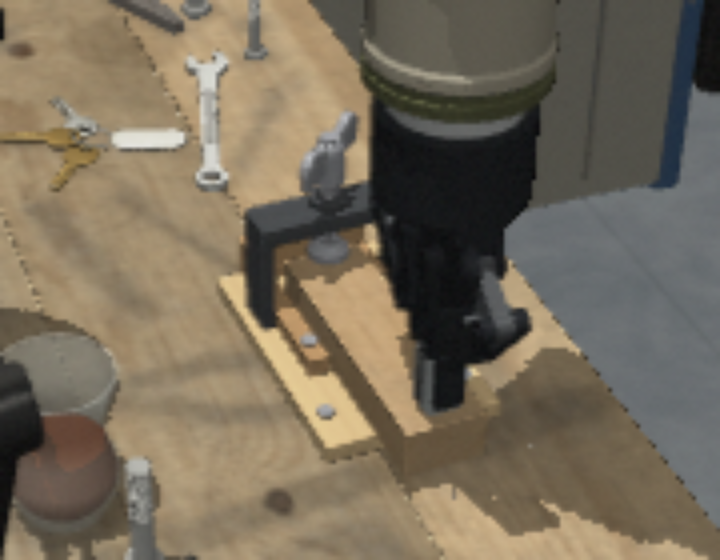

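The picture shows the fingertip at (440,410) in front of the board's end, seemingly over its top, with the end face at (450,440) uncovered. I'll check the tip's position in depth.

```bash
python3 -c "
from h import *
p=camera('side');C=cloud(p)
for v in range(385,445,8):
  for u in (425,440,455):
    q=C[130+v//4,200+u//4]; print((u,v),jig(q).round(3),q[2].round(3),end='  ')
  print()
J=(C[...,:2]-A)@np.c_[jx,jy]+[.045,0]
m=(C[...,2]>.034)&(C[...,2]<.044)&(abs(J[...,1])<.021)&(J[...,0]<0)&(J[...,0]>-.14)
print(np.percentile(J[m][:,0],[0,2,5,50]))
"
```

```text
(425, 385) [-0.097  0.01 ] 0.061  (440, 385) [-0.104  0.005] 0.064  (455, 385) [-0.107 -0.   ] 0.064  
(425, 393) [-0.1    0.011] 0.058  (440, 393) [-0.106  0.006] 0.061  (455, 393) [-0.105 -0.002] 0.057  
(425, 401) [-0.097  0.009] 0.05  (440, 401) [-0.105  0.005] 0.055  (455, 401) [-0.107 -0.001] 0.054  
(425, 409) [-0.099  0.01 ] 0.047  (440, 409) [-0.104  0.004] 0.049  (455, 409) [-0.097 -0.006] 0.04  
(425, 417) [-0.097  0.009] 0.04  (440, 417) [-0.099  0.001] 0.039  (455, 417) [-0.1   -0.005] 0.037  
(425, 425) [-0.101  0.011] 0.038  (440, 425) [-0.105  0.004] 0.039  (455, 425) [-0.106 -0.002] 0.037  
(425, 433) [-0.106  0.013] 0.037  (440, 433) [-0.104  0.003] 0.033  (455, 433) [-0.106 -0.002] 0.033  
(425, 441) [-0.106  0.013] 0.032  (440, 441) [-0.106  0.004] 0.029  (455, 441) [-0.106 -0.003] 0.027  
[-0.10749446 -0.10687828 -0.1057115  -0.0500156 ]
```

The fingertip seems to be at z ≈ 0.043, about TCP height, so it passed over the board instead of pushing it. I'll back off and measure the tip height in free air.

Request:
carry_out(deltas=[[0,0,-0.05,0,-1],[0,-0.1,-0.05,0,-1],[0,-0.3,-0.05,0,-1],[0,-0.4,-0.05,0,-1],[0,-0.4,0,0,-1],[0,-0.4,0,0,-1]])

```text
clock: 7.32
position: [0.3947, -0.2068, 0.0429]
ee_rot: [0.915, 0.404, -0.0, -0.0]
ft_force: [-0.2, 0.2, 0.4]
grip_width: 0.003
grasp_force: 0.0
```

```bash
python3 -c "
from h import *
go(-.15,0,.03)
p=camera('side');C=cloud(p)
J=(C[...,:2]-A)@np.c_[jx,jy]+[.045,0]
j0=jig(manip.get_obs()['position'])
m=(np.abs(J-j0).max(-1)<.03)&(C[...,2]>.012)&(C[...,2]<.2)
z=C[...,2][m];print(m.sum(),np.percentile(z,[0,1,3,5,10,50]))
for lo in np.arange(.012,.09,.006):
  k=m&(C[...,2]>lo)&(C[...,2]<lo+.006)
  if k.sum(): print(lo.round(3),k.sum(),J[k].min(0).round(3),J[k].max(0).round(3))
v,u=np.argwhere(m).mean(0).astype(int)
cv2.imwrite('pics/s3.png',cv2.resize(p['img'][150:290,230:410,::-1],None,fx=4,fy=4))
"
```

```text
{'clock': 7.325, 'position': [0.395, -0.207, 0.043], 'ee_rot': [0.915, 0.404, -0.0, -0.0], 'ft_force': [-0.186, 0.212, 0.416], 'grip_width': 0.003, 'joint_pos': [0.766, 0.181, -0.408, 2.098, 0.093, 0.879, -0.434]}
jig now [-0.1511  0.0007] tool x ang 47.7 tool z [-0.  0. -1.] delta/0.15 [-0.004  0.007  0.086]
766 [0.04229079 0.04585552 0.05124598 0.05373083 0.06102415 0.11532288]
0.042 16 [-0.163 -0.002] [-0.15   0.012]
0.048 25 [-0.166 -0.005] [-0.148  0.012]
0.054 30 [-0.167 -0.005] [-0.147  0.012]
0.06 31 [-0.168 -0.006] [-0.146  0.012]
0.066 35 [-0.167 -0.005] [-0.145  0.013]
0.072 23 [-0.167 -0.005] [-0.146  0.013]
0.078 10 [-0.166  0.008] [-0.143  0.014]
0.084 31 [-0.178 -0.008] [-0.124  0.014]
```

View pics/s3.png

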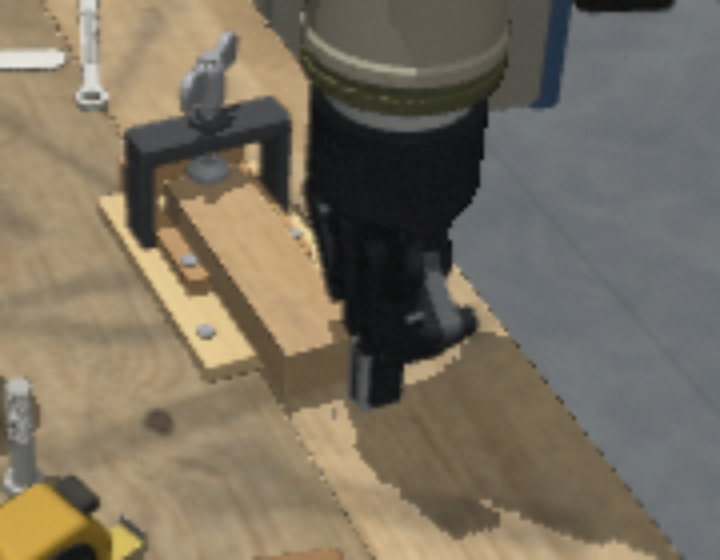

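The tip bottom really is at z ≈ 0.043, the same as the reported TCP height, so the tip sits about 22 mm higher than the text implies. I'll go down 20 mm and watch the force.

Request:
carry_out(deltas=[[0,0,0.05,0,-1],[0,0,0.1,0,-1],[0,0,0.14,0,-1],[0,0,0.14,0,-1],[0,0.04,0.14,0,-1],[0,0.08,0.14,0,-1],[0,0.12,0.14,0,-1],[0,0.15,0.14,0,-1],[0,0.18,0.14,0,-1],[0,0.18,0.14,0,-1]])

```text
clock: 8.62
position: [0.4148, -0.2249, 0.0223]
ee_rot: [0.915, 0.405, 0.0, 0.0]
ft_force: [0.6, -0.2, 1.0]
grip_width: -0.002
grasp_force: 0.0
```

```bash
python3 -c "
from h import *
go(-.101,0,.022)
p=camera('side');C=cloud(p)
J=(C[...,:2]-A)@np.c_[jx,jy]+[.045,0]
m=(C[...,2]>.034)&(C[...,2]<.044)&(J[...,1]<.022)&(J[...,1]>.012)&(J[...,0]<0)&(J[...,0]>-.14)
print(np.percentile(J[m][:,0],[0,2,5,50]))
"
```

```text
{'clock': 8.625, 'position': [0.415, -0.225, 0.022], 'ee_rot': [0.915, 0.405, 0.0, 0.0], 'ft_force': [0.556, -0.193, 0.977], 'grip_width': -0.002, 'joint_pos': [0.757, 0.268, -0.39, 2.049, 0.135, 0.848, -0.447]}
jig now [-0.1241  0.0007] tool x ang 47.7 tool z [ 0.  0. -1.] delta/0.15 [-0.004  0.154  0.002]
[-0.13145349 -0.106731   -0.10617431 -0.0585412 ]
```

Request:
carry_out(deltas=[[0,0.02,0,0,-1],[0,0.04,0,0,-1],[0,0.06,0,0,-1],[0,0.08,0,0,-1],[0,0.1,0,0,-1],[0,0.12,0,0,-1],[0,0.135,0,0,-1],[0,0.135,0,0,-1]])

```text
clock: 9.68
position: [0.4298, -0.2385, 0.0223]
ee_rot: [0.915, 0.405, 0.0, 0.0]
ft_force: [0.6, -0.4, -0.2]
grip_width: -0.0
grasp_force: 0.0
```

```bash
cat >> h.py <<'E'
def bend():
    p=camera('side');C=cloud(p)
    J=(C[...,:2]-A)@np.c_[jx,jy]+[.045,0]
    m=(C[...,2]>.034)&(C[...,2]<.044)&(J[...,1]<.022)&(J[...,1]>.014)&(J[...,0]<0)&(J[...,0]>-.14)
    print("board end",np.percentile(J[m][:,0],[0,2,5,10]).round(4)); return p
E
python3 -c "
from h import *
go(-.101,0,.022);bend()"
```

```text
{'clock': 9.675, 'position': [0.43, -0.238, 0.022], 'ee_rot': [0.915, 0.405, 0.0, 0.0], 'ft_force': [0.594, -0.413, -0.163], 'grip_width': -0.0, 'joint_pos': [0.756, 0.305, -0.38, 2.001, 0.147, 0.861, -0.442]}
jig now [-0.1039  0.0006] tool x ang 47.7 tool z [ 0. -0. -1.] delta/0.15 [-0.004  0.019  0.002]
board end [-0.0928 -0.0912 -0.0901 -0.0863]
```

Request:
carry_out(deltas=[[0,0.01,0,0,-1],[0,0.02,0,0,-1],[0,0.03,0,0,-1],[0,0.03,0,0,-1]])

```text
clock: 10.22
position: [0.4331, -0.2415, 0.0223]
ee_rot: [0.915, 0.405, 0.0, 0.0]
ft_force: [-0.1, 0.1, 0.7]
grip_width: 0.0
grasp_force: 0.0
```

```bash
python3 -c "
from h import *
go(-.101,0,.022);bend()"
```

```text
{'clock': 10.225, 'position': [0.433, -0.241, 0.022], 'ee_rot': [0.915, 0.405, 0.0, 0.0], 'ft_force': [-0.063, 0.096, 0.701], 'grip_width': 0.0, 'joint_pos': [0.756, 0.313, -0.378, 1.991, 0.15, 0.865, -0.441]}
jig now [-0.0994  0.0006] tool x ang 47.7 tool z [ 0. -0. -1.] delta/0.15 [-0.004 -0.011  0.002]
board end [-0.0878 -0.0871 -0.0865 -0.0845]
```

Request:
carry_out(deltas=[[0,0.007,0,0,-1],[0,0.014,0,0,-1],[0,0.014,0,0,-1]])

```text
clock: 10.65
position: [0.4346, -0.2428, 0.0223]
ee_rot: [0.915, 0.405, 0.0, 0.0]
ft_force: [0.7, 0.4, -0.0]
grip_width: 0.007
grasp_force: 0.0
```

Request:
carry_out(deltas=[[0,0.007,0,0,-1],[0,0.014,0,0,-1],[0,0.014,0,0,-1]])

```text
clock: 11.02
position: [0.4351, -0.2433, 0.022]
ee_rot: [0.914, 0.405, -0.001, -0.001]
ft_force: [-5.6, 4.8, 5.7]
grip_width: -0.001
grasp_force: 3.6
```

The force rose to 7 N and the motion stalled, so the board is against the stop. I'll back off and rise.

Request:
carry_out(deltas=[[0,0.007,0,0,-1],[0,0.007,0,0,-1],[0,-0.03,0,0,-1],[0,-0.15,0,0,-1],[0,-0.15,-0.3,0,-1],[0,-0.15,-0.7,0,-1],[0,-0.15,-1,0,-1],[0,-0.15,-1,0,-1]])

```text
clock: 12.02
position: [0.4214, -0.2301, 0.176]
ee_rot: [0.915, 0.404, 0.002, 0.003]
ft_force: [-0.4, -0.2, -0.2]
grip_width: -0.0
grasp_force: 0.0
```

```bash
python3 -c "
from h import *
go(.045,0,.17);bend()
for n in ('top','side'):
  p=camera(n);C=cloud(p); m=(p['depth']>0)&(np.linalg.norm(C[...,:2]-A,axis=-1)<.04)&(C[...,2]>.1)&(C[...,2]<.127)
  q=C[m]
  if len(q)>20:
    rc=cv2.minAreaRect(q[:,:2].astype(np.float32)*1000);w=np.linalg.eigh(np.cov(q[:,:2].T))[1][:,1];print(n,len(q),q.mean(0).round(4),rc,'pca ang',np.degrees(np.arctan2(w[1],w[0])))
"
```

```text
{'clock': 12.025, 'position': [0.421, -0.23, 0.176], 'ee_rot': [0.915, 0.404, 0.002, 0.003], 'ft_force': [-0.376, -0.212, -0.222], 'grip_width': -0.0, 'joint_pos': [0.798, 0.074, -0.408, 1.894, 0.033, 1.172, -0.359]}
jig now [-0.1157  0.0012] tool x ang 47.7 tool z [ 0.006 -0.004 -1.   ] delta/0.15 [-0.003  1.071  0.048]
board end [-0.0858 -0.0855 -0.0849 -0.0813]
top 29 [ 0.5406 -0.3647  0.119 ] ((541.4774169921875, -364.8306884765625), (12.348114013671875, 5.791049480438232), 87.7091293334961) pca ang 88.22117057520258
side 150 [ 0.5379 -0.333   0.1132] ((538.80810546875, -338.2191162109375), (14.488518714904785, 64.06462860107422), 6.051480293273926) pca ang 88.32347484428296
```

The board is home, with its free end at jig x -85 mm. The wings lie at about 90° world, which is 132° and 312° in the jig frame. I'll descend beside the screw at about 195°, on the counter-clockwise side of one wing.

Request:
carry_out(deltas=[[-0.03,0.25,0,0,-1],[-0.05,0.5,0,0,-1],[-0.075,0.7,0,0,-1],[-0.075,0.81,0,0,-1],[-0.075,0.81,0.2,0,-1],[-0.075,0.81,0.4,0,-1],[-0.075,0.81,0.56,0,-1],[-0.075,0.81,0.56,0,-1],[-0.075,0.81,0.56,0,-1]])

```text
clock: 13.3
position: [0.5019, -0.3191, 0.0886]
ee_rot: [0.914, 0.405, 0.0, -0.0]
ft_force: [-0.7, 0.3, 0.5]
grip_width: -0.0
grasp_force: 0.0
```

```bash
cat >> h.py <<'E'
def orbit(a0,a1,n,R=.031):
    o=st(); R3=Ro.from_quat(o["ee_rot"]).as_matrix(); print("jig rel axis",(jig(o["position"])-[.045,0]).round(4),"z",o["position"][2].round(4))
    for a in np.linspace(a0,a1,n):
        w=A+R*(np.cos(np.radians(a))*jx+np.sin(np.radians(a))*jy)
        d=R3.T@(np.r_[w,.092]-o["position"])/.15
        print(round(a),[*(d.round(2)+0).tolist()[:3],0,-1],end=", ")
    print()
E
python3 -c "
from h import *
orbit(190,70,11)
p=camera('side');cv2.imwrite('pics/s4.png',cv2.resize(p['img'][110:250,200:380,::-1],None,fx=4,fy=4))"
```

```text
{'clock': 13.3, 'position': [0.502, -0.319, 0.089], 'ee_rot': [0.914, 0.405, 0.0, -0.0], 'ft_force': [-0.672, 0.327, 0.521], 'grip_width': -0.0, 'joint_pos': [0.777, 0.41, -0.354, 1.691, 0.158, 1.069, -0.364]}
jig rel axis [-0.0413 -0.0111] z 0.0886
190 [0.04, 0.07, -0.02, 0, -1], 178 [0.08, 0.07, -0.02, 0, -1], 166 [0.12, 0.07, -0.02, 0, -1], 154 [0.16, 0.09, -0.02, 0, -1], 142 [0.2, 0.11, -0.02, 0, -1], 130 [0.23, 0.14, -0.02, 0, -1], 118 [0.26, 0.18, -0.02, 0, -1], 106 [0.27, 0.22, -0.02, 0, -1], 94 [0.28, 0.26, -0.02, 0, -1], 82 [0.28, 0.3, -0.02, 0, -1], 70 [0.27, 0.34, -0.02, 0, -1],
```

View pics/s4.png

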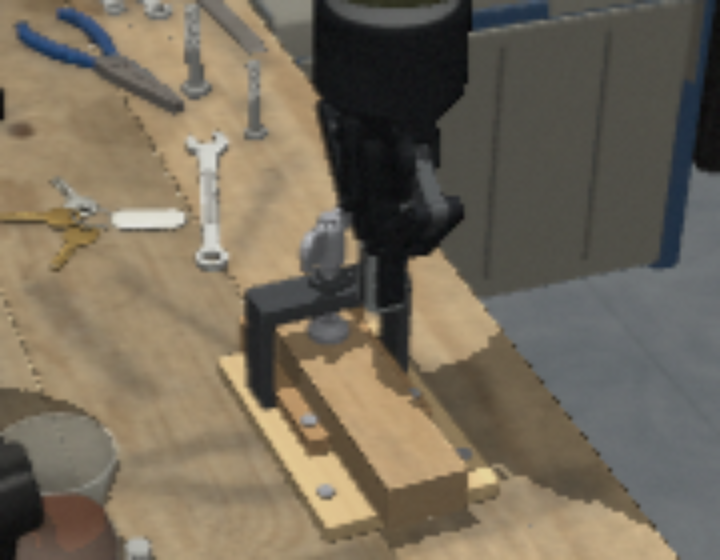

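The fingertip at (383,305) stands just above the bridge beside the screw, clear of the wings. First stroke.

Request:
carry_out(deltas=[[0.04,0.05,-0.02,0,-1],[0.06,0.07,-0.02,0,-1],[0.08,0.07,-0.02,0,-1],[0.1,0.07,-0.02,0,-1],[0.12,0.07,-0.02,0,-1],[0.14,0.08,-0.02,0,-1],[0.16,0.09,-0.02,0,-1],[0.18,0.1,-0.02,0,-1],[0.2,0.11,-0.02,0,-1],[0.22,0.125,-0.02,0,-1],[0.23,0.14,-0.02,0,-1],[0.245,0.16,-0.02,0,-1],[0.26,0.18,-0.02,0,-1],[0.265,0.2,-0.02,0,-1],[0.27,0.22,-0.02,0,-1],[0.28,0.26,-0.02,0,-1],[0.28,0.28,-0.02,0,-1],[0.28,0.3,-0.02,0,-1],[0.27,0.34,-0.02,0,-1],[0.27,0.34,-0.02,0,-1]])

```text
clock: 15.85
position: [0.5671, -0.324, 0.0914]
ee_rot: [0.915, 0.404, 0.0, 0.0]
ft_force: [0.5, -0.2, 0.1]
grip_width: 0.004
grasp_force: 0.1
```

```bash
cat >> h.py <<'E'
def wings():
  for n in ('top','side'):
    p=camera(n);C=cloud(p); m=(p['depth']>0)&(np.linalg.norm(C[...,:2]-A,axis=-1)<.036)&(C[...,2]>.092)&(C[...,2]<.127)
    try: k=outline_of("thumbscrew",p); k=[r for r in k if r["region"].sum()<600][0]["region"]; m&=k
    except Exception as e: print(n,"no outline",e); continue
    q=C[m]; d=(q[:,:2]-A); d=np.c_[d@jx,d@jy]
    d=d[np.linalg.norm(d,axis=1)>.016]; a=np.degrees(np.arctan2(d[:,1],d[:,0]))%360
    h,_=np.histogram(a,36,(0,360)); print(n,len(d),{i*10:int(c) for i,c in enumerate(h) if c>3},"ztop",np.percentile(q[:,2],97).round(4) if len(q) else None)
  return p
E
python3 -c "
from h import *
orbit(70,-80,16)
wings()"
```

```text
{'clock': 15.85, 'position': [0.567, -0.324, 0.091], 'ee_rot': [0.915, 0.404, 0.0, 0.0], 'ft_force': [0.521, -0.242, 0.052], 'grip_width': 0.004, 'joint_pos': [0.707, 0.522, -0.346, 1.524, 0.188, 1.128, -0.416]}
jig rel axis [0.0104 0.0289] z 0.0914
70 [0.0, 0.0, 0.0, 0, -1], 60 [-0.01, 0.03, 0.0, 0, -1], 50 [-0.03, 0.06, 0.0, 0, -1], 40 [-0.06, 0.09, 0.0, 0, -1], 30 [-0.09, 0.11, 0.0, 0, -1], 20 [-0.12, 0.13, 0.0, 0, -1], 10 [-0.16, 0.13, 0.0, 0, -1], 0 [-0.19, 0.14, 0.0, 0, -1], -10 [-0.23, 0.14, 0.0, 0, -1], -20 [-0.26, 0.13, 0.0, 0, -1], -30 [-0.3, 0.11, 0.0, 0, -1], -40 [-0.32, 0.09, 0.0, 0, -1], -50 [-0.35, 0.07, 0.0, 0, -1], -60 [-0.37, 0.04, 0.0, 0, -1], -70 [-0.39, 0.0, 0.0, 0, -1], -80 [-0.4, -0.03, 0.0, 0, -1], 
top no outline list index out of range
side 64 {200: 16, 210: 39, 220: 5} ztop 0.1186
```

The wing moved from 132° to about 30°, with the finger trailing about 40° behind. Continuing.

Request:
carry_out(deltas=[[-0.01,0.03,0,0,-1],[-0.03,0.06,0,0,-1],[-0.06,0.09,0,0,-1],[-0.09,0.11,0,0,-1],[-0.12,0.13,0,0,-1],[-0.16,0.135,0,0,-1],[-0.19,0.14,0,0,-1],[-0.23,0.14,0,0,-1],[-0.26,0.13,0,0,-1],[-0.3,0.11,0,0,-1],[-0.32,0.09,0,0,-1],[-0.35,0.07,0,0,-1],[-0.37,0.04,0,0,-1],[-0.39,0,0,0,-1],[-0.4,-0.03,0,0,-1],[-0.4,-0.03,0,0,-1]])

```text
clock: 18.05
position: [0.5225, -0.3648, 0.0914]
ee_rot: [0.915, 0.405, -0.0, -0.0]
ft_force: [0.3, -0.7, -0.2]
grip_width: -0.003
grasp_force: 0.2
```

```bash
python3 -c "
from h import *
orbit(-80,-200,13)
wings();bend()"
```

```text
{'clock': 18.05, 'position': [0.522, -0.365, 0.091], 'ee_rot': [0.915, 0.405, -0.0, -0.0], 'ft_force': [0.335, -0.695, -0.246], 'grip_width': -0.003, 'joint_pos': [0.794, 0.489, -0.336, 1.57, 0.174, 1.112, -0.32]}
jig rel axis [ 0.0045 -0.0312] z 0.0914
-80 [0.0, 0.01, 0.0, 0, -1], -90 [0.0, -0.03, 0.0, 0, -1], -100 [0.0, -0.07, 0.0, 0, -1], -110 [0.01, -0.1, 0.0, 0, -1], -120 [0.03, -0.13, 0.0, 0, -1], -130 [0.05, -0.16, 0.0, 0, -1], -140 [0.07, -0.19, 0.0, 0, -1], -150 [0.1, -0.21, 0.0, 0, -1], -160 [0.14, -0.23, 0.0, 0, -1], -170 [0.17, -0.23, 0.0, 0, -1], -180 [0.21, -0.24, 0.0, 0, -1], -190 [0.24, -0.23, 0.0, 0, -1], -200 [0.28, -0.23, 0.0, 0, -1], 
top no outline list index out of range
side 92 {50: 4, 60: 45, 70: 6, 220: 8, 230: 27} ztop 0.1167
board end [-0.0867 -0.0847 -0.0831 -0.0786]
```

The wing has turned about 254°. The stop is at most about 55° away, so I'll take small steps and watch the force.

Request:
carry_out(deltas=[[0,-0.015,0,0,-1],[0,-0.03,0,0,-1],[0,-0.05,0,0,-1],[0,-0.07,0,0,-1],[0,-0.07,0,0,-1]])

```text
clock: 18.92
position: [0.5155, -0.3594, 0.092]
ee_rot: [0.915, 0.404, 0.0, 0.002]
ft_force: [4.3, -5.9, 0.1]
grip_width: 0.001
grasp_force: 3.7
```

Request:
carry_out(deltas=[[0.002,-0.01,0,0,-1],[0.004,-0.02,0,0,-1],[0.004,-0.02,0,0,-1]])

```text
clock: 19.3
position: [0.5133, -0.3573, 0.092]
ee_rot: [0.915, 0.404, -0.0, 0.002]
ft_force: [2.0, -7.8, -0.6]
grip_width: -0.001
grasp_force: 4.4
```

```bash
python3 -c "
from h import *
orbit(-100,-120,3)
p=wings()
C=cloud(p);J=(C[...,:2]-A)@np.c_[jx,jy]
cv2.imwrite('pics/s5.png',cv2.resize(p['img'][130:230,230:340,::-1],None,fx=6,fy=6,interpolation=cv2.INTER_CUBIC))"
```

```text
{'clock': 19.3, 'position': [0.513, -0.357, 0.092], 'ee_rot': [0.915, 0.404, -0.0, 0.002], 'ft_force': [1.967, -7.762, -0.615], 'grip_width': -0.001, 'joint_pos': [0.798, 0.463, -0.339, 1.606, 0.17, 1.098, -0.324]}
jig rel axis [-0.0073 -0.0318] z 0.092
-100 [0.01, 0.01, 0.0, 0, -1], -110 [0.02, -0.02, 0.0, 0, -1], -120 [0.03, -0.05, 0.0, 0, -1], 
top no outline list index out of range
side 123 {40: 5, 50: 48, 60: 7, 210: 6, 220: 46, 230: 11} ztop 0.1169
```

View pics/s5.png

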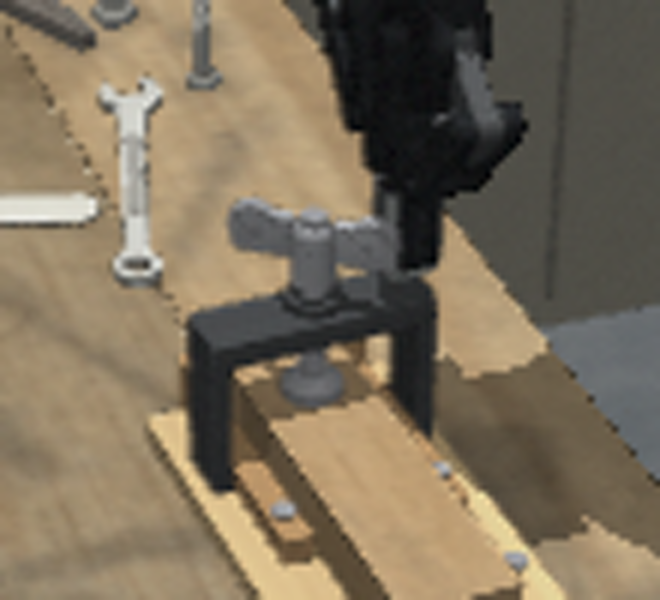

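The picture shows the finger at (410,250) bearing on a wing and the pad at (312,383) on or just above the board. The reaction is 8 N normal to the wing, well above free turning. I'll push on along the tangent until it stalls.

Request:
carry_out(deltas=[[0.007,-0.008,0,0,-1],[0.014,-0.016,0,0,-1],[0.014,-0.016,0,0,-1]])

```text
clock: 19.88
position: [0.5129, -0.356, 0.0921]
ee_rot: [0.915, 0.403, 0.0, 0.003]
ft_force: [5.0, -13.1, -4.0]
grip_width: -0.002
grasp_force: 7.3
```

```bash
python3 -c "
from h import *
orbit(-100,-120,2)
wings()"
```

```text
{'clock': 19.875, 'position': [0.513, -0.356, 0.092], 'ee_rot': [0.915, 0.403, 0.0, 0.003], 'ft_force': [5.01, -13.085, -3.962], 'grip_width': -0.002, 'joint_pos': [0.797, 0.46, -0.339, 1.611, 0.171, 1.095, -0.328]}
jig rel axis [-0.0084 -0.0311] z 0.0921
-100 [0.0, 0.02, 0.0, 0, -1], -120 [0.03, -0.05, 0.0, 0, -1], 
top no outline list index out of range
side 103 {50: 41, 60: 9, 210: 10, 220: 38, 230: 4} ztop 0.1158
```

Request:
carry_out(deltas=[[0.007,-0.008,0,0,-1],[0.014,-0.016,0,0,-1],[0.014,-0.016,0,0,-1]])

```text
clock: 20.45
position: [0.5127, -0.3546, 0.0922]
ee_rot: [0.915, 0.403, 0.0, 0.004]
ft_force: [7.6, -20.0, -7.5]
grip_width: -0.004
grasp_force: 10.3
```

```bash
python3 -c "
from h import *
orbit(-100,-120,2)
wings()"
```

```text
{'clock': 20.45, 'position': [0.513, -0.355, 0.092], 'ee_rot': [0.915, 0.403, 0.0, 0.004], 'ft_force': [7.638, -19.956, -7.497], 'grip_width': -0.004, 'joint_pos': [0.795, 0.456, -0.339, 1.616, 0.172, 1.091, -0.333]}
jig rel axis [-0.0095 -0.0303] z 0.0922
-100 [0.0, 0.03, 0.0, 0, -1], -120 [0.02, -0.04, 0.0, 0, -1], 
top no outline list index out of range
side 117 {40: 12, 50: 36, 60: 10, 210: 8, 220: 44, 230: 5} ztop 0.1166
```

It has stalled at 21 N with the wing not moving. I'll back off counter-clockwise and outward, rise clear, then verify.

Request:
carry_out(deltas=[[-0.03,0.04,0,0,-1],[-0.08,0.08,0,0,-1],[-0.2,0.08,0,0,-1],[-0.2,0.08,-0.3,0,-1],[-0.2,0.08,-0.7,0,-1],[-0.6,0.08,-1,0,-1],[-1,0.08,-1,0,-1],[-1,0.08,-1,0,-1],[-1,0.08,-1,0,-1]])

```text
clock: 21.78
position: [0.4196, -0.4683, 0.2409]
ee_rot: [0.915, 0.404, -0.0, -0.0]
ft_force: [-0.6, 0.5, -0.6]
grip_width: 0.001
grasp_force: 0.0
```

```bash
python3 -c "
from h import *
st()
p=wings();bend()
for q in ('sanding_block','tape_measure','bolt'): print(q,[b['position'] for b in boxes_of(q,p)[:1]])
p=camera('top');C=cloud(p);m=(p['depth']>0)&(np.linalg.norm(C[...,:2]-A,axis=-1)<.036)&(C[...,2]>.095)&(C[...,2]<.127);q=C[m];print(len(q),np.percentile(q[:,2],[50,95]));d=q[:,:2]-A;w=np.linalg.eigh(d.T@d)[1][:,1];print('jig ang',(np.degrees(np.arctan2(w[1],w[0]))+42)%180)
p=camera('side');cv2.imwrite('pics/s6.png',cv2.resize(p['img'][145:255,230:340,::-1],None,fx=5,fy=5,interpolation=cv2.INTER_CUBIC))"
```

```text
{'clock': 21.775, 'position': [0.42, -0.468, 0.241], 'ee_rot': [0.915, 0.404, -0.0, -0.0], 'ft_force': [-0.628, 0.478, -0.633], 'grip_width': 0.001, 'joint_pos': [0.991, 0.353, -0.291, 1.425, 0.101, 1.379, -0.042]}
top 63 {40: 10, 50: 20, 230: 19, 240: 13} ztop 0.1205
side 124 {50: 29, 60: 27, 220: 30, 230: 33} ztop 0.1165
board end [-0.0862 -0.0847 -0.0835 -0.0815]
sanding_block [[0.3643, -0.0467, 0.0367]]
tape_measure [[0.4891, -0.0427, 0.042]]
bolt [[0.5366, -0.1162, 0.0355]]
156 [0.11560157 0.11938453]
jig ang 55.098513549215994
```

View pics/s6.png

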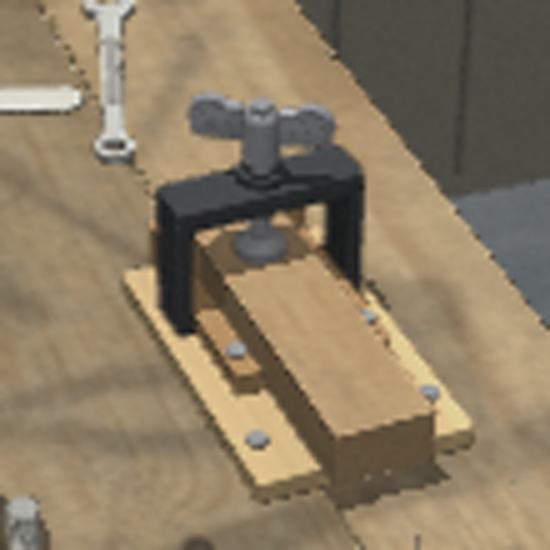

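The pad at (262,245) sits on the board, and the wing eased back about 8°, as it should from 5.40 to 5.25. The board is still home, and the block, tape and bolt haven't moved. Handing in.

```bash
python3 -c "
from h import *
print(ticket.hand_in())"
```

```text
the job is handed in; nothing more can be done
None
```

The board is butted against the end stop and the thumbscrew is tightened to its stop with the pad on the board; the sanding block, tape measure and bolt were left standing where they were, and the job is handed in at about 22 s (no verdict was returned).

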